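# Portion chocolates from the lane feeder

## Robot

A 6-joint arm with a two-finger parallel gripper is mounted at the origin on the work surface. World frame = base frame: x ahead of the robot, y to its left, z up, the work surface at z = 0. Lengths are in m, angles in rad, forces in N, time in s.
With the tool pointing down it reaches from about 0.35 to 0.775 m from the base axis. Payload 5.5 kg.
Tool frame: the origin (TCP) lies between the finger pads; the fingertips stand 19 mm ahead of it and the grasp point (between the pads) is the TCP; z points along the fingers, x is the direction in which the jaws open and shut, and the axes are right-handed (so a half turn about z gives the same grasp; the last joint's range is limited). The gripper opens to 85 mm and grips with 20 to 120 N. Pads are 22 mm wide; open, the fingers measure 114 mm over their backs; the gripper's body (76 mm by 85 mm) begins 54 mm behind the grasp point. The pads swing forward as they close: fully open they stand 13 mm farther back than shut.
Start: joints at [-1.377, 0.313, 0.046, 1.304, 0, 1.431], TCP at [0.188, -0.543, 0.25] pointing down, gripper open.
Joint ranges: [-2.76, 2.76], [-0.86, 1.69], [-1.03, 1.26], [-2.2, 2.34], [-1.47, 1.5], [-3.14, 3.14]. Speed limits (rad/s): [2.57, 2.57, 3.14, 3.14, 3.14, 3.14].

## Interface

Orientations are given as a unit quaternion [w, x, y, z].
In Python, from workcell import env gives the robot as it stands. The module is installed in compiled form; this text tells all that it offers.
- The arm moves only by the tool carry_out, never from a script. Its argument "steps" is a list of rows, each a list of 7 numbers: the gripper command: -1 is shut, 1 is fully open, values between are in proportion, then the shift along the tool's x, y, z in m, then the turn, a rotation vector about the tool's x, y, z in rad. A call has 1 to 20 rows; each row shifts and turns the commanded pose from where the row before left it, along the tool's axes as they then stand; what a row does not reach is not made up. A row lasts 1/8 s, in which the tool goes at most 62.5 mm and 10.7 degrees, less where a joint would pass 70% of its speed; a pose out of reach is approached as far as the arm can. A call with a gripper value outside its range is refused whole. The fingers move at their own pace and stop on an object; "grip_force" is the grip in N (left out, the last holds). Time passes only in rows, so rows that do not move let the fingers close. It gives the time, the measured TCP pose, the force and the opening at its end, in the units of the state.
- env.get_state(): the state, without advancing time (a new reading comes with each control period).
- env.read_camera(name): name is "scene" or "top"; returns a dict with "color" (384x512x3 uint8, red, green, blue), "K" (3x3 intrinsics, pixels), "dist" ([k1, k2, p1, p2, k3] as OpenCV has them; the pictures are not rectified), "R" (3x3) and "t" (3): a world point X has camera coordinates R X + t. Camera axes: x right, y down, z forward; pixel columns grow to the right and rows downward; lengths in m; the calibration is good to about 2 mm. A picture is of the moment at which its call begins. There is no depth.
- env.hand_in(): hands the job in, once; it reports no verdict.
The state is a dict: "clock": time; "joint_pos": joint angles; "qvel": joint speeds; "tau": joint torques, N m; "tcp_pos": TCP position; "orientation": TCP orientation; "wrist_force": force on the tool from outside, world axes, zero at the start; "ft_torque": the same for the moment, N m; "finger_gap": finger opening in m.
Only numpy, scipy, OpenCV 4.12 (cv2) and the standard library are available. Lean on these libraries where they do the work, as an engineer would, in place of code of your own. Each camera call takes 0.05 s, during which the arm holds its last target. There are 200 camera calls.

## Task

Slide the loose catch tray all the way in, against the stops, on the upper pair of rails under the chocolate feeder, with its handle towards you. Then draw the feeder's bottom gate out by its post just far enough that the four chocolates of the two lanes on your right drop into the tray while the other four stay in the feeder, and push the gate fully shut again. Leave the tray on its rails, let go, and leave the other things on the bar where they stand.

Things in the scene. Friction and masses are not known exactly. Their poses are not given: they have to be found in the camera images.
- feeder: Chocolate feeder, fixed: a clear-walled hopper, open on top, on a steel stand open at front and back. Origin: centre of its foot, on the bar; x points to its back (away from the robot), y to the robot's left, z up. Stand: two upright side sheets, inner faces at y +-80 mm, x -55 to 50 mm, 158 mm high, with flared guides in front of them to x = -80 mm.
- rails_upper (a point): Middle of the upper rail pair (the one to use, right under the gate), at its top face, 110 mm above the bar. Each rail is a ledge 16 mm wide (feeder |y| 64 to 80 mm, x -55 to 50 mm) with a 16 mm tall end stop at x = 40 mm. The space above it is 50 mm high, up to the gate's underside. Axes as the feeder's.
- rails_lower (a point): Middle of the lower rail pair, at its top face, 50 mm above the bar: alike, and the tray would fit, but not to be used. Axes as the feeder's.
- lanes (a point): Centre of the hopper's floor (gate's top face), 166 mm above the bar. Inside: feeder x -29 to 29 mm, y -66 to 66 mm, walls up to 206 mm; outer front at x = -33 mm, steel corners to -45 mm. 4 mm dividers make four lanes 30 mm wide, centred at y -51, -17, 17, 51 mm, two chocolates in each, one behind the other. Axes as the feeder's.
- gate (a joint): Gate opening, m: 0 shut, 0.13 fully out. Slides to feeder +y (robot's left), 1.5 N friction plus 4 N per m/s, stays where left; starts 0 to 14 mm open. The gate covers all beyond y = -70 mm + opening, so lanes empty one by one from the robot's right: the first by 30 to 34 mm of opening, the second by 64 to 68 mm, the third not before 98 mm.
- gate_handle (a point): On the axis of the gate's handle, a black upright post 16 x 16 mm on the gate's +y end, from 166 to 226 mm above the bar; the point is 206 mm above the bar. Gate shut: at x = 0, y = 115 mm in the feeder's frame; moves along feeder +y with the opening. Axes as the feeder's.
- tray_center (a point): Centre of the loose catch tray's basket, 15 mm above its underside. Aluminium, 150 g; basket 80 (tray x) x 150 (tray y) x 30 mm tall outside, 3 mm walls. The handle is at its -x side, the +x edge enters the rails first. Home on the upper rails: at x = 0, y = 0 (5 mm side play each way), z = 125 mm in the feeder's frame, +x edge against the stops.
- tray_grip (a point): Grasp point on the tray's handle: a black upright tab 24 (tray x) x 12 mm (tray y), top 68 mm above the tray's underside, on a flat strip 24 mm wide, 5 mm thick. The point is 100 mm from the basket's centre along tray -x, 52 mm above the underside. Axes as the tray's.
- choc0_center (a point): Centre of a round chocolate, 26 mm across, 12 g; at the start in the feeder's first lane counted from the robot's right (feeder -y).
- choc1_center (a point): Centre of a round chocolate, 26 mm across, 12 g; at the start in the feeder's first lane counted from the robot's right (feeder -y).
- choc2_center (a point): Centre of a round chocolate, 26 mm across, 12 g; at the start in the feeder's second lane counted from the robot's right (feeder -y).
- choc3_center (a point): Centre of a round chocolate, 26 mm across, 12 g; at the start in the feeder's second lane counted from the robot's right (feeder -y).
- choc4_center (a point): Centre of a round chocolate, 26 mm across, 12 g; at the start in the feeder's third lane counted from the robot's right (feeder -y).
- choc5_center (a point): Centre of a round chocolate, 26 mm across, 12 g; at the start in the feeder's third lane counted from the robot's right (feeder -y).
- choc6_center (a point): Centre of a round chocolate, 26 mm across, 12 g; at the start in the feeder's fourth lane counted from the robot's right (feeder -y).
- choc7_center (a point): Centre of a round chocolate, 26 mm across, 12 g; at the start in the feeder's fourth lane counted from the robot's right (feeder -y).
- pitcher: Bystander, to be left alone: a steel milk pitcher, 80 mm across, 100 mm high, handle to its +y. Origin: centre of its underside.
- cup: Bystander, to be left alone: a white cup, 80 mm across, 65 mm high, handle to its +y. Origin: centre of its underside.
- paper_cup: Bystander, to be left alone: a brown paper cup, 84 mm across, 110 mm high. Origin: centre of its underside.
- tamper: Bystander, to be left alone: a steel coffee tamper, 56 mm across, 88 mm high. Origin: centre of its underside.
- syrup: Bystander, to be left alone: a white syrup bottle, 68 mm across, 190 mm high. Origin: centre of its underside.
Mind the look-alikes: they are no part of the job. Of the things like the part that bears tray_center, leave any that is green; of the rest the larger one is meant.

How it is judged:
By the outcome, as a careful person would: the job done as asked, in the order asked, and still so for the second after the job is handed in, with the robot touching nothing.
It also fails if it takes over 51 s, if anything falls off the work surface, if the arm or the gripper's body presses on something with over 40 N, if the wrist force passes 120 N, or if a joint passes its speed limit or range.

## Working session

There is one attempt and no reset: what is moved stays moved. The work goes in short steps, Python scripts to look and compute and a tool call to move; the robot and the scene stay as the last step left them, time stands still between calls to the robot, and variables do not carry over. Pictures are saved under pics/ and viewed, about 8 in all and at most 12, crops included, and the job is handed in when it is done.

Besides the shell and the picture viewer there is one more tool, called after "Emit:" as name(argument=value, ...) on one line, values as JSON. carry_out: Moves the arm, as the interface text tells. Its arguments: {"type":"object","properties":{"steps":{"type":"array","items":{"type":"array","items":{"type":"number"}}},"grip_force":{"type":"number"}},"required":["steps"]}

```bash
mkdir -p pics; cat > h.py <<'E'
from workcell import env
import numpy as np, cv2
def cam(n,save=None):
    c=env.read_camera(n)
    if save: cv2.imwrite(f'pics/{save}.png',c['color'][:,:,::-1])
    return c
def ray(c,uv):
    p=cv2.undistortPoints(np.array([[uv]],float),np.array(c['K']),np.array(c['dist']))[0,0]
    R=np.array(c['R']);t=np.array(c['t'])
    return -R.T@t, R.T@np.array([p[0],p[1],1])
def onz(c,uv,z):
    o,d=ray(c,uv); return o+d*(z-o[2])/d[2]
def proj(c,X):
    R=np.array(c['R'])
    return cv2.projectPoints(np.array(X,float).reshape(-1,3),cv2.Rodrigues(R)[0],np.array(c['t'],float),np.array(c['K']),np.array(c['dist']))[0][:,0]
E
python3 - <<'E'
from h import *
for n in('scene','top'):
    c=cam(n,n+'0'); print(n,-np.array(c['R']).T@np.array(c['t']),c['K'][0][0]); print(np.round(c['R'],3))
print(env.get_state())
a=cv2.imread('pics/scene0.png');b=cv2.imread('pics/top0.png')
E
```

```text
scene [1.00729837 0.96076626 0.85398688] 446.1935787391301
[[-0.884  0.468 -0.012]
 [ 0.267  0.483 -0.834]
 [-0.384 -0.74  -0.552]]
top [0.40132457 0.03232109 1.37608716] 460.70572435324794
[[-0.018 -0.999  0.026]
 [-0.997  0.016 -0.079]
 [ 0.079 -0.028 -0.997]]
{'clock': 0.1, 'joint_pos': array([-1.37662196e+00,  3.13974106e-01,  4.51196298e-02,  1.30361041e+00,
        1.22455399e-05,  1.43121495e+00]), 'qvel': array([-0.00312886, -0.00137556,  0.00237591, -0.0003807 , -0.00064793,
        0.0012045 ]), 'tau': array([ 2.23079049e-03, -4.81724238e+01,  2.99245799e+01,  1.27231379e-02,
       -1.70699136e-04,  5.82750189e-06]), 'tcp_pos': array([ 0.18828997, -0.54285845,  0.24948131]), 'orientation': array([-5.78051709e-04,  8.14737041e-01, -5.79830025e-01, -6.01597880e-04]), 'wrist_force': array([ 0.2073924 , -0.14800467, -0.29997195]), 'ft_torque': array([ 0.03328402, -0.02636904, -0.026092  ]), 'finger_gap': 0.08523764221816679}
```

View pics/scene0.png

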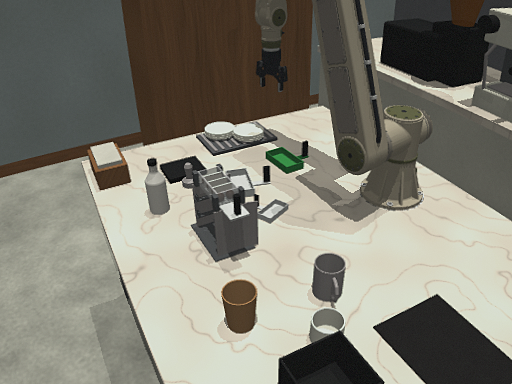

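View pics/top0.png

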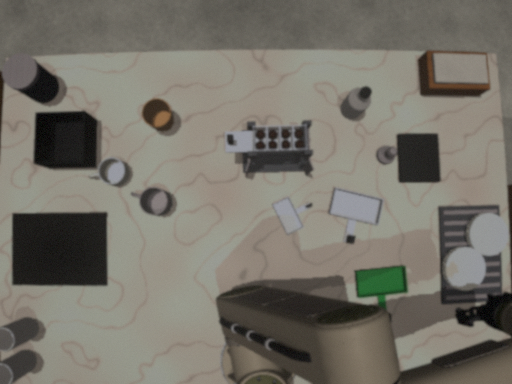

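The top view shows three trays: a green one at (381,281), a small aluminium one at (287,215) and a large aluminium one at (355,207). The large aluminium one is meant, being not green and the larger of the rest. Its handle is at (350,238). The feeder is at about (278,145) and the gate post at about (235,140). I'll confirm this in an enlarged crop.

```bash
python3 - <<'E'
import cv2
b=cv2.imread('pics/top0.png')[108:253,200:400]
cv2.imwrite('pics/crop1.png',cv2.resize(b,None,fx=4,fy=4,interpolation=cv2.INTER_CUBIC))
a=cv2.imread('pics/scene0.png')[145:265,170:330]
cv2.imwrite('pics/crop2.png',cv2.resize(a,None,fx=5,fy=5,interpolation=cv2.INTER_CUBIC))
E
```

```text
(no output)
```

View pics/crop1.png

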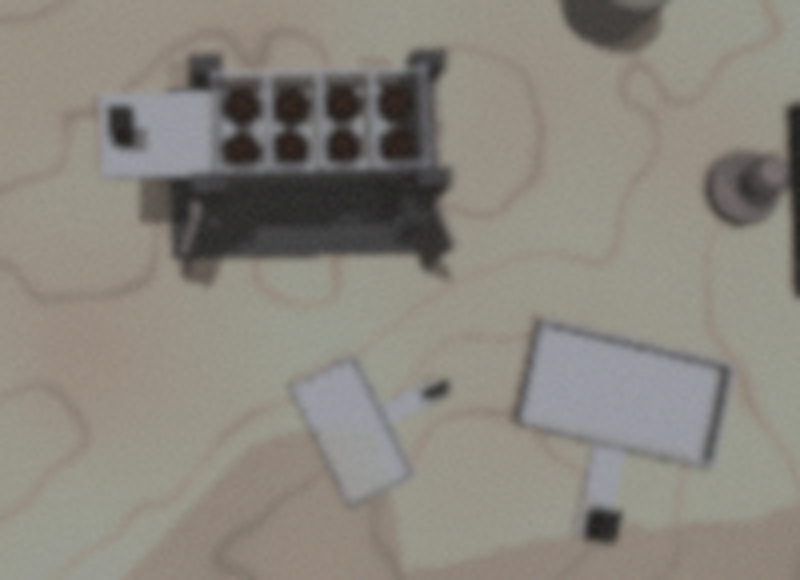

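View pics/crop2.png

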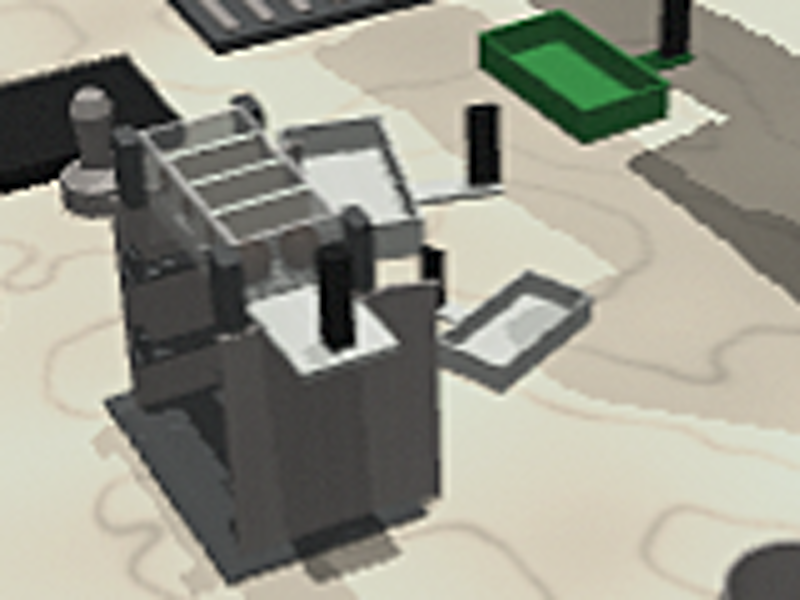

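The crop confirms it: the large aluminium tray has its rim corners around (334,187) to (382,200) and its tab top at (351,239) in the top picture. The eight chocolates are around (260–300,134–145), and the post top is at (230,137).

```bash
python3 - <<'E'
from h import *
c=cam('top');im=c['color'];hsv=cv2.cvtColor(im,cv2.COLOR_RGB2HSV)
f=lambda x,y:(200+(x+.5)/4-.5,108+(y+.5)/4-.5)
# chocolates
g=im.max(2).astype(int); print('choc')
P=[]
for x,y in[(242,104),(292,106),(343,103),(398,103),(242,147),(292,147),(343,145),(398,142)]:
    u,v=f(x,y);u0,v0=int(round(u)),int(round(v))
    w=np.clip(125-g[v0-5:v0+6,u0-5:u0+6],0,None).astype(float)
    yy,xx=np.mgrid[v0-5:v0+6,u0-5:u0+6]; w*=((xx-u)**2+(yy-v)**2<25)
    uv=((w*xx).sum()/w.sum(),(w*yy).sum()/w.sum()); P.append(onz(c,uv,.179)); print(np.round(uv,1),P[-1].round(4))
P=np.array(P);print('mean',P.mean(0))
A=np.polyfit(P[:4,1],P[:4,0],1)[0],np.polyfit(P[4:,1],P[4:,0],1)[0];print('feeder yaw deg from rows',-np.degrees(np.arctan(A)))
# wall top corners z=.206
print('hopper top corners');[print(onz(c,f(*q),.206).round(4)) for q in[(213,78),(428,72),(432,168),(218,172)]]
print('post top',onz(c,f(121,118),.226).round(4),'guides')
# tray light mask
print('tray rim manual');R=[onz(c,f(*q),.03) for q in[(538,318),(728,368),(708,465),(517,423)]];print(np.round(R,4),np.mean(R,0))
for i in range(4):
    e=R[(i+1)%4]-R[i];print(np.linalg.norm(e).round(4),np.degrees(np.arctan2(e[1],e[0])).round(1))
# tab top
u,v=f(604,524);u0,v0=int(u),int(v);gg=g[v0-8:v0+9,u0-8:u0+9];m=gg<60
yy,xx=np.mgrid[v0-8:v0+9,u0-8:u0+9];print('tab',xx[m].mean(),yy[m].mean(),m.sum(),onz(c,(xx[m].mean(),yy[m].mean()),.068).round(4),onz(c,f(604,524),.068).round(4))
# scene check
s=cam('scene')
h=lambda x,y:(170+(x+.5)/5-.5,145+(y+.5)/5-.5)
print('scene tab top',onz(s,h(483,105),.068).round(4),'post top',onz(s,h(335,243),.226).round(4))
print('scene foot corners',[onz(s,h(*q),.0).round(4) for q in[(108,405),(232,583),(440,510)]])
E
```

```text
choc
[260.1 133.7] [ 0.6433 -0.0083  0.179 ]
[272.5 134.2] [ 0.6417 -0.0412  0.179 ]
[285.3 133.4] [ 0.6433 -0.0751  0.179 ]
[299.2 133.4] [ 0.6429 -0.112   0.179 ]
[260.1 144.8] [ 0.6137 -0.0078  0.179 ]
[272.3 144.4] [ 0.6142 -0.0401  0.179 ]
[285.4 144. ] [ 0.6151 -0.0748  0.179 ]
[299.5 143.3] [ 0.6164 -0.112   0.179 ]
mean [ 0.62880992 -0.05892098  0.179     ]
feeder yaw deg from rows [0.05199483 1.48605475]
hopper top corners
[0.6554 0.0108 0.206 ]
[ 0.6579 -0.1287  0.206 ]
[ 0.5948 -0.1295  0.206 ]
[0.5939 0.0086 0.206 ]
post top [0.626  0.0698 0.226 ] guides
tray rim manual
[[ 0.511  -0.2296  0.03  ]
 [ 0.4714 -0.372   0.03  ]
 [ 0.3997 -0.3542  0.03  ]
 [ 0.4337 -0.2117  0.03  ]] [ 0.45396967 -0.29186117  0.03      ]
0.1478 -105.5
0.0739 166.1
0.1465 76.6
0.0793 -13.1
tab 349.94736842105266 238.92105263157896 38 [ 0.3586 -0.2638  0.068 ] [ 0.3594 -0.2658  0.068 ]
scene tab top [ 0.3569 -0.2706  0.068 ] post top [0.6231 0.0676 0.226 ]
scene foot corners [array([ 0.6923, -0.1518,  0.    ]), array([0.6885, 0.0428, 0.    ]), array([0.5537, 0.0418, 0.    ])]
```

The feeder is at about (0.626, -0.059) with yaw about +0.9°. The gate is about 12 mm open. The tray yaw is about -14.3°, with the tab at (0.358, -0.267). I'll turn the tool to heading 75.7° first (this leaves room on joint 6), then go above the tab.

Emit:
carry_out(steps=[[1, 0, 0, 0, 0, 0, -0.1828], [1, 0, 0, 0, 0, 0, -0.1828], [1, 0, 0, 0, 0, 0, -0.1828], [1, 0, 0, 0, 0, 0, -0.1828], [1, 0, 0, 0, 0, 0, -0.1828], [1, 0, 0, 0, 0, 0, -0.1828], [1, 0, 0, 0, 0, 0, -0.1828], [1, 0, 0, 0, 0, 0, -0.1828], [1, 0, 0, 0, 0, 0, -0.1828], [1, 0, 0, 0, 0, 0, -0.1828], [1, 0, 0, 0, 0, 0, -0.1828], [1, 0, 0, 0, 0, 0, -0.1828], [1, 0, 0, 0, 0, 0, -0.1828], [1, 0, 0, 0, 0, 0, -0.1828]], grip_force=70)

```text
clock: 1.95
tcp_pos: [0.1884, -0.5431, 0.2501]
orientation: [-0.0, 0.787, 0.616, 0.0]
wrist_force: [0.4, -0.1, -0.1]
finger_gap: 0.0852
```

Emit:
carry_out(steps=[[1, 0.031, 0.0097, 0, 0, 0, 0], [1, 0.031, 0.0097, 0, 0, 0, 0], [1, 0.031, 0.0097, 0, 0, 0, 0], [1, 0.031, 0.0097, 0, 0, 0, 0], [1, 0.031, 0.0097, 0, 0, 0, 0], [1, 0.031, 0.0097, 0, 0, 0, 0], [1, 0.031, 0.0097, 0, 0, 0, 0], [1, 0.031, 0.0097, 0, 0, 0, 0], [1, 0.031, 0.0097, 0, 0, 0, 0], [1, 0.031, 0.0097, 0, 0, 0, 0], [1, 0, 0, 0.02, 0, 0, 0], [1, 0, 0, 0.03, 0, 0, 0], [1, 0, 0, 0.03, 0, 0, 0], [1, 0, 0, 0, 0, 0, 0]])

```text
clock: 3.7
tcp_pos: [0.3573, -0.2652, 0.1684]
orientation: [-0.002, 0.789, 0.614, -0.0]
wrist_force: [0.3, -0.4, 0.3]
finger_gap: 0.0854
```

```bash
python3 - <<'E'
from h import *
s=env.get_state();print({k:np.round(s[k],4) for k in('clock','tcp_pos','orientation','joint_pos')})
a=cam('scene')['color'][60:210,170:370,::-1];cv2.imwrite('pics/s1.png',cv2.resize(a,None,fx=4,fy=4,interpolation=cv2.INTER_CUBIC))
E
```

```text
{'clock': np.float64(3.7), 'tcp_pos': array([ 0.3573, -0.2652,  0.1684]), 'orientation': array([-2.400e-03,  7.893e-01,  6.140e-01, -3.000e-04]), 'joint_pos': array([-8.1920e-01,  1.1230e-01, -4.1580e-01,  1.0476e+00, -1.0000e-04,
       -5.7070e-01])}
```

View pics/s1.png

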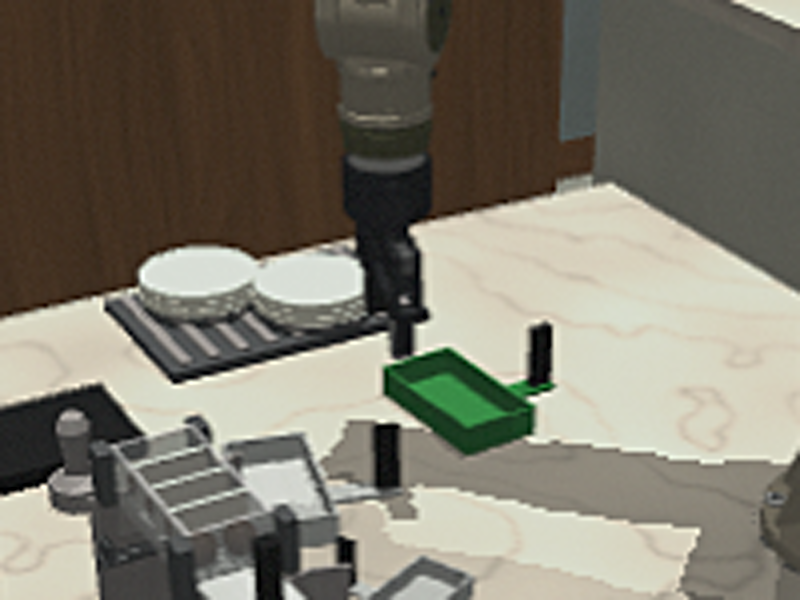

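```bash
python3 - <<'E'
from h import *
for n in('scene','top'):
    c=cam(n,n+'2');print(n,proj(c,[[.3573,-.2652,.1684],[.358,-.267,.068],[.3573,-.2652,.15]]).round(1))
a=cv2.imread('pics/top2.png')[150:300,260:460];cv2.imwrite('pics/t2.png',cv2.resize(a,None,fx=4,fy=4))
E
```

```text
scene [[266.6 140.9]
 [266.4 166.1]
 [266.6 145.7]]
top [[359.  240.4]
 [351.1 239.1]
 [357.3 240.2]]
```

View pics/t2.png

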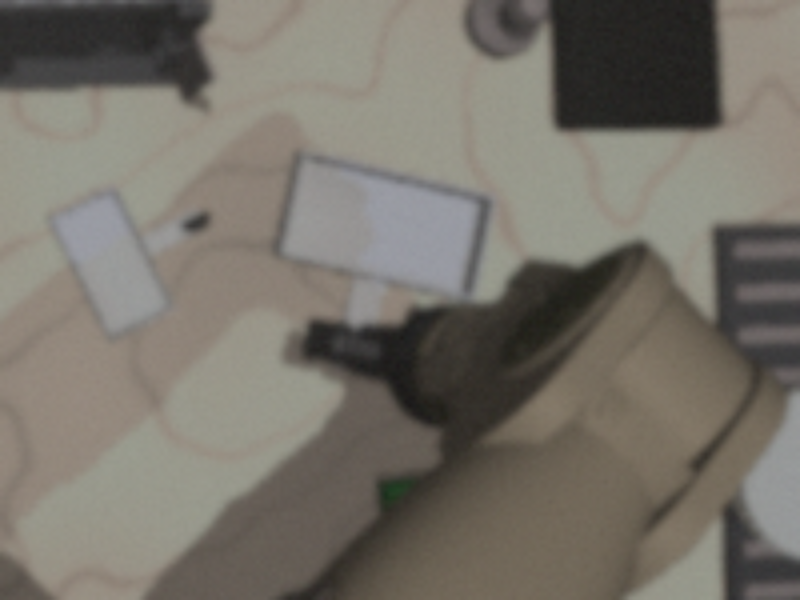

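The scene view has the fingers at (268,145) and the tab top at (266,166). That matches the projected TCP at (266.6,141), and the top view agrees, so I'll go down and grip.

Emit:
carry_out(steps=[[1, -0.0015, 0, 0.03, 0, 0, 0], [1, 0, 0.001, 0.03, 0, 0, 0], [1, 0, 0, 0.03, 0, 0, 0], [1, 0, 0, 0.016, 0, 0, 0], [1, 0, 0, 0.01, 0, 0, 0], [1, 0, 0, 0, 0, 0, 0], [-1, 0, 0, 0, 0, 0, 0], [-1, 0, 0, 0, 0, 0, 0], [-1, 0, 0, 0, 0, 0, 0], [-1, 0, 0, 0, 0, 0, 0], [-1, 0, 0, 0, 0, 0, 0], [-1, 0, 0, 0, 0, 0, 0], [-1, 0, 0, 0, 0, 0, 0]], grip_force=70)

```text
clock: 5.48
tcp_pos: [0.3596, -0.2689, 0.0547]
orientation: [0.001, 0.789, 0.614, -0.0]
wrist_force: [-0.2, -1.2, 5.8]
finger_gap: 0.0108
```

Emit:
carry_out(steps=[[-1, 0, 0, -0.01, 0, 0, 0], [-1, 0, 0, -0.025, 0, 0, 0], [-1, 0, 0, -0.03, 0, 0, 0], [-1, 0, 0, -0.03, 0, 0, 0], [-1, 0, 0, -0.03, 0, 0, 0], [-1, 0, 0, 0, 0, 0, -0.0663], [-1, 0, 0, 0, 0, 0, -0.0663], [-1, 0, 0, 0, 0, 0, -0.0663], [-1, 0, 0, 0, 0, 0, -0.0663], [-1, 0.035, 0.005, 0, 0, 0, 0], [-1, 0.035, 0.005, 0, 0, 0, 0], [-1, 0.035, 0.004, 0, 0, 0, 0], [-1, 0.035, 0.004, 0, 0, 0, 0], [-1, 0.035, 0.004, 0, 0, 0, 0], [-1, 0.03, 0.004, 0, 0, 0, 0], [-1, 0, 0, 0, 0, 0, 0], [-1, 0, 0, 0, 0, 0, 0]])

```text
clock: 7.6
tcp_pos: [0.3816, -0.0631, 0.1793]
orientation: [-0.0, 0.701, 0.713, -0.0]
wrist_force: [0.4, -0.1, -1.3]
finger_gap: 0.011
```

```bash
python3 - <<'E'
from h import *
s=env.get_state();print({k:np.round(s[k],4) for k in('clock','tcp_pos','orientation','wrist_force','finger_gap')})
a=cam('scene')['color'][110:260,170:370,::-1];b=cam('top')['color'][105:255,190:390,::-1]
cv2.imwrite('pics/s3.png',cv2.resize(a,None,fx=4,fy=4,interpolation=cv2.INTER_CUBIC))
cv2.imwrite('pics/t3.png',cv2.resize(b,None,fx=4,fy=4,interpolation=cv2.INTER_CUBIC))
E
```

```text
{'clock': np.float64(7.6), 'tcp_pos': array([ 0.3816, -0.0631,  0.1793]), 'orientation': array([-1.000e-04,  7.010e-01,  7.131e-01, -2.000e-04]), 'wrist_force': array([ 0.4331, -0.1185, -1.3274]), 'finger_gap': np.float64(0.011)}
```

View pics/t3.png

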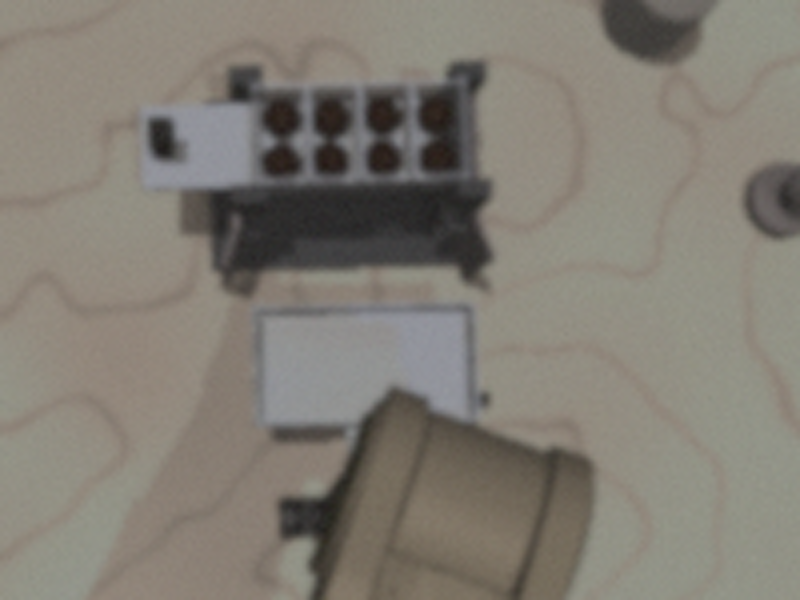

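View pics/s3.png

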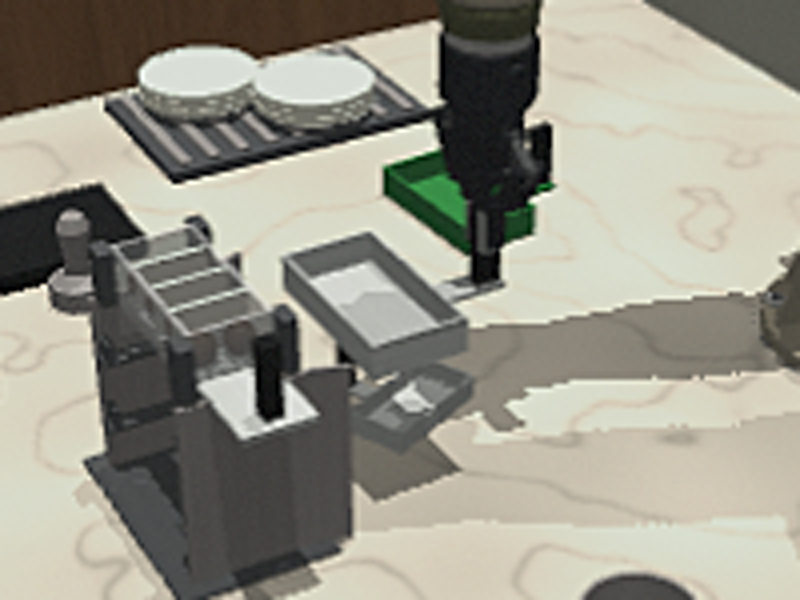

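The tray hangs level in front of the guides: rim corners at crop (258,310), (472,305), (475,424), (262,428). I'll compute its side offset and yaw.

```bash
python3 - <<'E'
from h import *
c=cam('top')
f=lambda x,y:(190+(x+.5)/4-.5,105+(y+.5)/4-.5)
for nm,z,Q in(('tray',.155,[(257,310),(472,305),(476,424),(262,428)]),('hopper',.206,[(253,90),(470,83),(472,179),(257,185)])):
    P=np.array([onz(c,f(*q),z) for q in Q]);d=(P[0]+P[3]-P[1]-P[2])/2; e=(P[0]+P[1]-P[2]-P[3])/2
    print(nm,P.mean(0).round(4),'len y',np.linalg.norm(d[:2]).round(4),'len x',np.linalg.norm(e[:2]).round(4),'yaw',np.degrees(np.arctan2(-d[0],d[1])).round(2))
E
```

```text
tray [ 0.4785 -0.0629  0.155 ] len y 0.1432 len x 0.0791 yaw 0.26
hopper [ 0.6256 -0.0598  0.206 ] len y 0.1398 len x 0.0626 yaw 1.1
```

Alignment is within about 1 mm and 1°. I'll lower 6 mm and slide in slowly.

Emit:
carry_out(steps=[[-1, 0, 0.01, 0.006, 0, 0, 0], [-1, 0, 0.012, 0, 0, 0, 0], [-1, 0, 0.012, 0, 0, 0, 0], [-1, 0, 0.012, 0, 0, 0, 0], [-1, 0, 0.012, 0, 0, 0, 0], [-1, 0, 0.012, 0, 0, 0, 0], [-1, 0, 0.01, 0, 0, 0, 0], [-1, 0, 0, 0, 0, 0, 0]])

```text
clock: 8.75
tcp_pos: [0.4626, -0.0617, 0.1732]
orientation: [0.0, 0.701, 0.713, -0.0]
wrist_force: [-0.6, 0.3, -1.3]
finger_gap: 0.0111
```

Emit:
carry_out(steps=[[-1, 0, 0.01, 0, 0, 0, 0], [-1, 0, 0.01, 0, 0, 0, 0], [-1, 0, 0.01, 0, 0, 0, 0], [-1, 0, 0.008, 0, 0, 0, 0], [-1, 0, 0, 0, 0, 0, 0]])

```text
clock: 9.38
tcp_pos: [0.5005, -0.0611, 0.1732]
orientation: [0.0, 0.701, 0.713, -0.0]
wrist_force: [-0.1, 0.1, -1.0]
finger_gap: 0.0111
```

Emit:
carry_out(steps=[[-1, 0, 0.003, 0.003, 0, 0, 0], [-1, 0, 0.003, 0.002, 0, 0, 0], [-1, 0, 0, 0.001, 0, 0, 0], [-1, 0, 0, 0.001, 0, 0, 0], [-1, 0, 0, 0, 0, 0, 0]])

```text
clock: 10.0
tcp_pos: [0.5057, -0.0609, 0.1662]
orientation: [-0.0, 0.701, 0.713, -0.0]
wrist_force: [0.1, 0.4, -0.9]
finger_gap: 0.0113
```

Emit:
carry_out(steps=[[-1, 0, 0, 0.001, 0, 0, 0], [-1, 0, 0, 0, 0, 0, 0]])

```text
clock: 10.25
tcp_pos: [0.5058, -0.0609, 0.1652]
orientation: [-0.0, 0.701, 0.713, -0.0]
wrist_force: [-0.2, 0.5, -1.6]
finger_gap: 0.0115
```

Emit:
carry_out(steps=[[-1, 0, 0, 0.001, 0, 0, 0], [-1, 0, 0, 0.001, 0, 0, 0], [-1, 0, 0, 0, 0, 0, 0]])

```text
clock: 10.62
tcp_pos: [0.5058, -0.061, 0.1645]
orientation: [0.0, 0.701, 0.713, 0.0]
wrist_force: [-3.6, 0.6, 7.7]
finger_gap: 0.0111
```

Emit:
carry_out(steps=[[-1, 0, 0, 0.001, 0, 0, 0], [-1, 0, 0, 0, 0, 0, 0]])

```text
clock: 10.88
tcp_pos: [0.5056, -0.061, 0.1642]
orientation: [0.001, 0.701, 0.713, 0.0]
wrist_force: [-7.7, -0.2, 12.1]
finger_gap: 0.011
```

The tray is on the rails. I'll ease off 2 mm and push in towards the stops (expected TCP x about 0.526).

Emit:
carry_out(steps=[[-1, 0, 0, -0.002, 0, 0, 0], [-1, 0, 0.004, 0, 0, 0, 0], [-1, 0, 0.004, 0, 0, 0, 0], [-1, 0, 0.004, 0, 0, 0, 0], [-1, 0, 0.002, 0, 0, 0, 0], [-1, 0, 0, 0, 0, 0, 0]])

```text
clock: 11.62
tcp_pos: [0.5198, -0.0608, 0.1647]
orientation: [-0.0, 0.701, 0.713, -0.0]
wrist_force: [-4.7, -0.6, 5.4]
finger_gap: 0.0111
```

Emit:
carry_out(steps=[[-1, 0, 0.002, 0, 0, 0, 0], [-1, 0, 0.001, 0, 0, 0, 0], [-1, 0, 0, 0, 0, 0, 0]])

```text
clock: 12.0
tcp_pos: [0.5226, -0.0608, 0.1647]
orientation: [-0.0, 0.701, 0.713, -0.0]
wrist_force: [-4.6, -0.8, 6.7]
finger_gap: 0.0114
```

Emit:
carry_out(steps=[[-1, 0, 0.001, 0, 0, 0, 0], [-1, 0, 0.001, 0, 0, 0, 0], [-1, 0, 0, 0, 0, 0, 0]])

```text
clock: 12.38
tcp_pos: [0.5246, -0.0607, 0.1647]
orientation: [-0.0, 0.701, 0.713, -0.0]
wrist_force: [-4.5, -0.4, 5.8]
finger_gap: 0.0109
```

Emit:
carry_out(steps=[[-1, 0, 0.001, 0, 0, 0, 0], [-1, 0, 0.001, 0, 0, 0, 0], [-1, 0, 0, 0, 0, 0, 0]])

```text
clock: 12.75
tcp_pos: [0.5266, -0.0607, 0.1647]
orientation: [-0.0, 0.701, 0.713, -0.0]
wrist_force: [-4.7, 0.3, 7.2]
finger_gap: 0.011
```

Emit:
carry_out(steps=[[-1, 0, 0.001, 0, 0, 0, 0], [-1, 0, 0, 0, 0, 0, 0]])

```text
clock: 13.0
tcp_pos: [0.5276, -0.0607, 0.1647]
orientation: [-0.0, 0.701, 0.713, -0.0]
wrist_force: [-4.5, 0.1, 6.8]
finger_gap: 0.0109
```

Emit:
carry_out(steps=[[-1, 0, 0.001, 0, 0, 0, 0], [-1, 0, 0, 0, 0, 0, 0]])

```text
clock: 13.25
tcp_pos: [0.5284, -0.0607, 0.1647]
orientation: [-0.0, 0.701, 0.713, -0.001]
wrist_force: [-4.3, -0.3, 7.5]
finger_gap: 0.0111
```

Emit:
carry_out(steps=[[-1, 0, 0.001, 0, 0, 0, 0], [-1, 0, 0, 0, 0, 0, 0]])

```text
clock: 13.5
tcp_pos: [0.5284, -0.0607, 0.1647]
orientation: [-0.001, 0.701, 0.713, -0.001]
wrist_force: [-8.8, -0.6, 9.6]
finger_gap: 0.0111
```

Emit:
carry_out(steps=[[-1, 0, 0.001, 0, 0, 0, 0], [-1, 0, 0, 0, 0, 0, 0]])

```text
clock: 13.75
tcp_pos: [0.5284, -0.0607, 0.1647]
orientation: [-0.001, 0.701, 0.713, -0.002]
wrist_force: [-12.2, -1.3, 11.1]
finger_gap: 0.0112
```

Emit:
carry_out(steps=[[-1, 0, 0.001, 0, 0, 0, 0], [-1, 0, 0, 0, 0, 0, 0]])

```text
clock: 14.0
tcp_pos: [0.5285, -0.0607, 0.1647]
orientation: [-0.002, 0.701, 0.713, -0.003]
wrist_force: [-15.9, -1.6, 13.1]
finger_gap: 0.0111
```

Force rises and motion stops at x=0.5284, so the tray is against the stops. I'll unload, release, lift and move over the gate post.

Emit:
carry_out(steps=[[-1, 0, -0.003, -0.0015, 0, 0, 0], [-1, 0, 0, 0, 0, 0, 0], [-0.06, 0, 0, 0, 0, 0, 0], [-0.06, 0, 0, 0, 0, 0, 0], [-0.06, 0, 0, 0, 0, 0, 0], [-0.06, 0, 0, 0, 0, 0, 0], [-0.06, 0, 0, 0, 0, 0, 0], [-0.06, 0, 0, -0.02, 0, 0, 0], [-0.06, 0, 0, -0.035, 0, 0, 0], [-0.06, 0, 0, -0.035, 0, 0, 0], [-0.06, 0, 0, -0.03, 0, 0, 0], [-0.06, 0, 0, 0, 0, 0, 0]])

```text
clock: 15.5
tcp_pos: [0.5302, -0.0609, 0.2884]
orientation: [0.002, 0.701, 0.713, 0.001]
wrist_force: [0.2, 0.3, -0.7]
finger_gap: 0.0402
```

Emit:
carry_out(steps=[[-0.06, 0.03, 0.025, 0, 0, 0, 0], [-0.06, 0.03, 0.025, 0, 0, 0, 0], [-0.06, 0.03, 0.025, 0, 0, 0, 0], [-0.06, 0.03, 0.025, 0, 0, 0, 0], [-0.06, 0.0073, 0.002, 0, 0, 0, 0], [-0.06, 0, 0, 0, 0, 0, 0], [-0.06, 0, 0, 0, 0, 0, 0]])

```text
clock: 16.38
tcp_pos: [0.6281, 0.0676, 0.2855]
orientation: [-0.0, 0.702, 0.713, -0.0]
wrist_force: [-0.3, 0.2, 0.4]
finger_gap: 0.0401
```

```bash
python3 - <<'E'
from h import *
s=env.get_state();print({k:np.round(s[k],4) for k in('clock','tcp_pos','orientation','wrist_force','finger_gap','joint_pos')})
a=cam('scene')['color'][110:260,150:350,::-1]
cv2.imwrite('pics/s4.png',cv2.resize(a,None,fx=4,fy=4,interpolation=cv2.INTER_CUBIC))
E
```

```text
{'clock': np.float64(16.375), 'tcp_pos': array([0.6281, 0.0676, 0.2855]), 'orientation': array([-2.000e-04,  7.015e-01,  7.127e-01, -4.000e-04]), 'wrist_force': array([-0.2964,  0.2216,  0.4191]), 'finger_gap': np.float64(0.0401), 'joint_pos': array([-1.9500e-02,  4.2480e-01,  2.9380e-01,  1.4406e+00, -4.0000e-04,
       -3.5300e-02])}
```

View pics/s4.png

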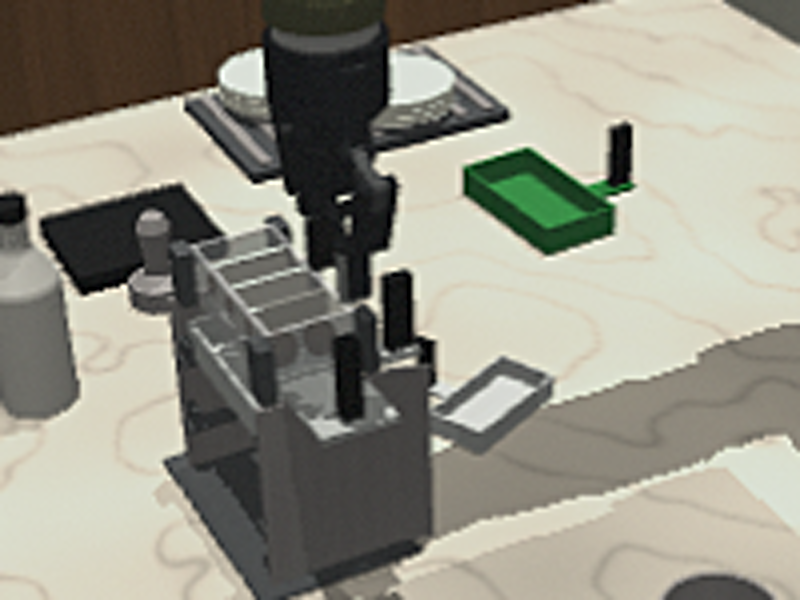

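The tray sits on the upper rails: its rim shows under the gate at crop (230,375) and its tab is at (398,310). The fingers are above the post, which is at (347,370). I'll go down and grip the post lightly.

Emit:
carry_out(steps=[[-0.06, 0, -0.002, 0.03, 0, 0, 0], [-0.06, 0, 0, 0.025, 0, 0, 0], [-0.06, 0, 0, 0.015, 0, 0, 0], [-0.06, 0, 0, 0.01, 0, 0, 0], [-0.06, 0, 0, 0, 0, 0, 0]], grip_force=30)

```text
clock: 17.05
tcp_pos: [0.6265, 0.0681, 0.2055]
orientation: [-0.0, 0.701, 0.713, -0.0]
wrist_force: [-0.5, 0.3, 0.7]
finger_gap: 0.0399
```

Emit:
carry_out(steps=[[-1, 0, 0, 0, 0, 0, 0], [-1, 0, 0, 0, 0, 0, 0], [-1, 0, 0, 0, 0, 0, 0], [-1, 0, 0, 0, 0, 0, 0]])

```text
clock: 17.55
tcp_pos: [0.6273, 0.0685, 0.2068]
orientation: [0.001, 0.701, 0.713, 0.001]
wrist_force: [-0.7, 0.9, 5.8]
finger_gap: 0.0155
```

Emit:
carry_out(steps=[[-1, 0.01, 0, 0, 0, 0, 0], [-1, 0.012, 0, 0, 0, 0, 0], [-1, 0.012, 0, 0, 0, 0, 0], [-1, 0.012, 0, 0, 0, 0, 0], [-1, 0.012, 0, 0, 0, 0, 0], [-1, 0.011, 0, 0, 0, 0, 0], [-1, 0, 0, 0, 0, 0, 0], [-1, 0, 0, 0, 0, 0, 0], [-1, 0, 0, 0, 0, 0, 0], [-1, 0, 0, 0, 0, 0, 0]])

```text
clock: 18.8
tcp_pos: [0.6263, 0.1379, 0.2068]
orientation: [0.001, 0.701, 0.713, 0.001]
wrist_force: [0.2, 1.6, 5.0]
finger_gap: 0.0157
```

```bash
python3 - <<'E'
from h import *
b=cam('top')['color'][105:205,180:330,::-1];a=cam('scene')['color'][150:250,150:300,::-1]
r=lambda i:cv2.resize(i,None,fx=4,fy=3.6*4/4.8,interpolation=cv2.INTER_CUBIC)
cv2.imwrite('pics/g5.png',np.vstack([r(b),r(a)]))
s=env.get_state();print(s['tcp_pos'],s['wrist_force'])
E
```

```text
[0.62629844 0.13784073 0.20685761] [-0.39724142  1.68026622  5.76103733]
```

View pics/g5.png

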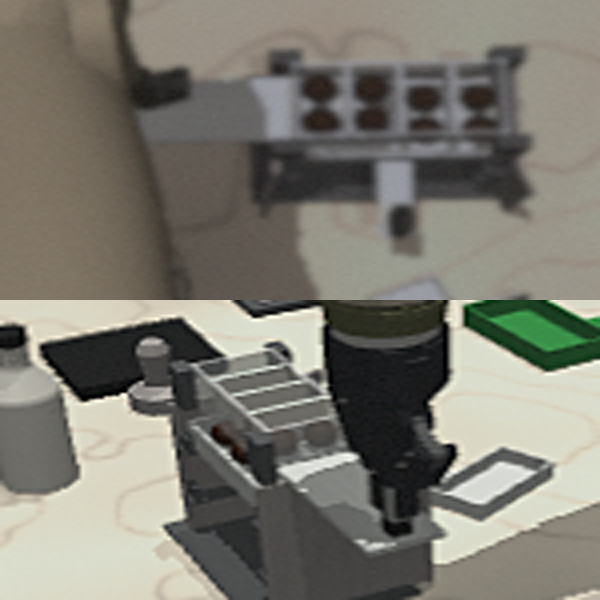

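The two right lanes have dropped into the tray (chocolates lower and shifted at (425,100) and (478,97), and visible in the tray at (230,437)). The left four stay. I'll push the gate shut.

Emit:
carry_out(steps=[[-1, -0.01, 0, 0, 0, 0, 0], [-1, -0.012, 0, 0, 0, 0, 0], [-1, -0.012, 0, 0, 0, 0, 0], [-1, -0.012, 0, 0, 0, 0, 0], [-1, -0.012, 0, 0, 0, 0, 0], [-1, -0.012, 0, 0, 0, 0, 0], [-1, -0.006, 0, 0, 0, 0, 0], [-1, 0, 0, 0, 0, 0, 0]])

```text
clock: 19.9
tcp_pos: [0.6274, 0.0607, 0.2068]
orientation: [0.001, 0.701, 0.713, 0.0]
wrist_force: [0.1, -1.6, 5.4]
finger_gap: 0.0153
```

Emit:
carry_out(steps=[[-1, -0.002, 0, 0, 0, 0, 0], [-1, -0.002, 0, 0, 0, 0, 0], [-1, -0.001, 0, 0, 0, 0, 0], [-1, 0, 0, 0, 0, 0, 0]])

```text
clock: 20.4
tcp_pos: [0.6275, 0.0566, 0.2068]
orientation: [0.001, 0.701, 0.713, 0.001]
wrist_force: [-0.4, 0.6, 5.5]
finger_gap: 0.0158
```

Emit:
carry_out(steps=[[-1, -0.001, 0, 0, 0, 0, 0], [-1, -0.001, 0, 0, 0, 0, 0], [-1, 0, 0, 0, 0, 0, 0]])

```text
clock: 20.78
tcp_pos: [0.6275, 0.0561, 0.2068]
orientation: [-0.0, 0.701, 0.713, 0.002]
wrist_force: [-0.2, 6.4, 5.4]
finger_gap: 0.0157
```

Emit:
carry_out(steps=[[-1, -0.001, 0, 0, 0, 0, 0], [-1, -0.001, 0, 0, 0, 0, 0], [-1, 0, 0, 0, 0, 0, 0]])

```text
clock: 21.15
tcp_pos: [0.6275, 0.0561, 0.2069]
orientation: [-0.001, 0.7, 0.714, 0.003]
wrist_force: [0.5, 12.5, 5.5]
finger_gap: 0.0155
```

The gate is at its stop (no motion at 12.5 N). I'll unload most of it, open and lift.

Emit:
carry_out(steps=[[-1, 0.003, 0, 0, 0, 0, 0], [-1, 0, 0, 0, 0, 0, 0], [-0.15, 0, 0, 0, 0, 0, 0], [-0.15, 0, 0, 0, 0, 0, 0], [-0.15, 0, 0, 0, 0, 0, 0], [-0.15, 0, 0, 0, 0, 0, 0], [-0.15, 0, 0, -0.015, 0, 0, 0], [-0.15, 0, 0, -0.03, 0, 0, 0], [-0.15, 0, 0, -0.035, 0, 0, 0], [-0.15, 0, 0, -0.04, 0, 0, 0], [-0.15, 0, -0.04, -0.02, 0, 0, 0], [-0.15, 0, -0.05, 0, 0, 0, 0], [-0.15, 0, -0.05, 0, 0, 0, 0], [-0.15, 0.04, -0.05, 0, 0, 0, 0], [-0.15, 0.04, 0, 0, 0, 0, 0], [-0.15, 0.04, 0, 0, 0, 0, 0], [-0.15, 0.04, 0, 0, 0, 0, 0], [-0.15, 0, 0, 0, 0, 0, 0]])

```text
clock: 23.4
tcp_pos: [0.4353, 0.2133, 0.3468]
orientation: [0.0, 0.7, 0.714, 0.001]
wrist_force: [0.1, -0.0, 0.2]
finger_gap: 0.0364
```

```bash
python3 - <<'E'
from h import *
b=cam('top')['color'][105:205,200:350,::-1];a=cam('scene')['color'][150:250,150:300,::-1]
r=lambda i:cv2.resize(i,None,fx=4,fy=3,interpolation=cv2.INTER_CUBIC)
cv2.imwrite('pics/g6.png',np.vstack([r(b),r(a)]))
s=env.get_state();print(s['clock'],s['tcp_pos'],s['wrist_force'])
E
```

```text
23.5 [0.43542645 0.21135109 0.34653133] [ 0.66077207 -1.28657909  0.48735285]
```

View pics/g6.png

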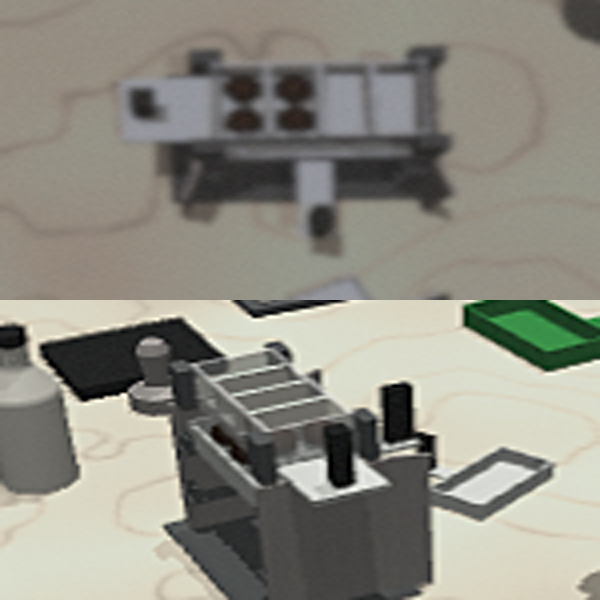

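The picture shows four chocolates left in the two left lanes, the right lanes empty and closed by the gate, the tray home with its tab towards the robot, and the gripper clear of everything.

```bash
python3 -c "
from h import *
print(env.hand_in())"
```

```text
the job is handed in; nothing more can be done
None
```

The job is done and handed in at about 23.5 s, well under the 51 s limit; hand-in reports no verdict.

- **Tray:** I took the larger aluminium tray and slid it in on the upper rails, handle towards the robot. It met the stops: motion ended at TCP x = 0.528 m while the push rose to 16 N.
- **Gate:** I drew it out to about 82 mm, going by the tool position. The four chocolates of the two right lanes dropped. I then pushed it shut until it stopped moving at 12.5 N, and let go.
- **Last check:** The final pictures show four chocolates still in the two left lanes, the right lanes empty with the gate shut, and chocolates in the tray. The tray is on the upper rails and the gripper touches nothing.
- **Not fully confirmed:** The side view shows only part of the tray, so I did not count all four chocolates in it. I did not measure the tray's position again after letting go, and the other things on the bar were only partly in the last picture.
- **Disagreement:** The tray stopped about 2 mm farther in than I had worked out from the pictures, which is within the calibration error. No check failed.

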